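Lengthen the telescopic tray rest by one hole

TASK

The next trays are longer: lengthen the telescopic tray rest by exactly one hole. Squeeze its snap button flush with the sleeve, draw the sleeve outwards until the button springs out fully in the next hole, then let go; pull gently and never force the sleeve against a button that is standing out. Leave the jar, the stacked cups and the saucer where they are.

Things in the scene. Friction and masses are not known exactly. Their poses are not given: they have to be found in the camera images.
- stand: Fixed half of a stainless tray rest, screwed to the bench: foot plate 410 x 100 x 8 mm and a level square inner tube (25 mm) along the stand's x, axis 75 mm above the bench. Origin on the bench right below the snap button; +x points along the tube to its sliding outer end, z up. Bracket and first tray cradle (cross-piece 130 mm wide, top 116 mm above the bench) at x = -190 mm.
- stand_axis (a point): Point on the tubes' common axis level with the button: 75 mm above the stand's origin, with the stand's axes. To press the button, pinch the sleeve here across its two upright sides (30 mm apart), one finger over the button, the other across from it; once the button is flush the pads bear on the sleeve too and can carry it along.
- button_tip (a point): Tip of the spring snap button: a round-nosed steel pin 11 mm in diameter in the inner tube, on the tube's -y side, 75 mm above the bench. At the start it stands 6 mm out of the sleeve's side through a hole. It stays put along the tube and moves only in and out.
- button (a joint): How far the button is pressed in: 0 out, 0.006 m flush with the sleeve's outside, 0.008 m wholly under its 2 mm wall, stop at 0.0095 m. Its spring takes 2 N to start, 3.5 N when flush. Once flush, the hole's edge pushes its round nose farther in when the sleeve is drawn along (pull of 10 to 18 N with all frictions, then about 6 N); standing out 2 mm or more it locks the sleeve.
- sleeve (a joint): How far the sleeve is drawn out along the stand's +x: 0 at the start, the button in its present hole (play 1 mm either way). The next hole reaches the button somewhere between 0.042 and 0.070 m, differently each time: find it by feel. Sliding friction about 5 N. At a hole the button springs out by itself (the pull first eases) and stops the sleeve; a push of 10 N between the two damages them.
- sleeve_end (a point): Centre of the sleeve's outer end. The sleeve is a square tube 30 mm outside around the inner tube, from 222 to 12 mm behind this point, with four holes 13 mm long in its -y side, unevenly 40 to 70 mm apart; the second from the end, 87 mm behind this point, holds the button at the start. The last 12 mm carry the second tray cradle, 130 mm wide, top 116 mm above the bench, moving with the sleeve.
- jar: Bystander: a screw jar, 80 mm in diameter, 125 mm high, brass lid; origin under its centre.
- cups: Bystander: a stack of white plastic cups, upside down, 72 mm in diameter, 95 mm high; origin under its centre.
- saucer: Bystander: a white china saucer, 120 mm in diameter, 16 mm high; origin under its centre.

How it is judged:
On the way, in this order (a step that is already met when the one before it is completed fails the run):
1. the button is squeezed flush while still in its first hole (value of joint button above 0.0045 m and value of joint sleeve below 0.006 m), for 0.1 s.
2. the sleeve is on its way with the button held in under its wall (value of joint sleeve between 0.012 and 0.038 m and value of joint button above 0.006 m), for 0.05 s.
At the end, for the whole second after the job is handed in: The sleeve is drawn out by one hole (39 to 76 mm, wherever that hole lies) and at rest, with the button sprung out fully (within 1.5 mm) in that hole (value of joint sleeve between 0.039 and 0.076 m and value of joint button below 0.0015 m and velocity of joint sleeve between -0.005 and 0.005 m/s); the robot touches nothing.
It fails at once if the sleeve was forced against the button with more than 10 N (contact force between button and sleeve above 10 N).
It fails at once if the jar was pushed away or tipped (distance of jar from where it was at the start of the episode above 0.02 m or angle between jar's own z axis and vertical above 0.4 rad).
It fails at once if the cups were pushed away or tipped (distance of cups from where it was at the start of the episode above 0.02 m or angle between cups's own z axis and vertical above 0.4 rad).
It fails at once if the saucer was pushed away (distance of saucer from where it was at the start of the episode above 0.02 m).
It also fails if it takes over 35 s, if anything falls off the work surface, if the arm or the gripper's body presses on something with over 40 N, if the wrist force passes 120 N, or if a joint passes its speed limit or range.

ROBOT

A 6-joint arm with a two-finger parallel gripper is mounted at the origin on the work surface. World frame = base frame: x ahead of the robot, y to its left, z up, the work surface at z = 0. Lengths are in m, angles in rad, forces in N, time in s.
With the tool pointing down it reaches from about 0.25 to 0.8 m from the base axis. Payload 3.9 kg.
Tool frame: the origin (TCP) lies on the centre line of the jaws, within the pads' length; the fingertips stand 8 mm ahead of it and the grasp point (between the pads) lies 11 mm behind it; z points along the fingers, y is the line along which they close (so a half turn about z gives the same grasp; the last joint's range is limited). The gripper opens to 85 mm and grips with 20 to 120 N. Pads are 22 mm wide; open, the fingers measure 114 mm over their backs; the gripper's body (76 mm by 85 mm) begins 54 mm behind the grasp point. The pads swing forward as they close: fully open they stand 13 mm farther back than shut.
Start: joints at [-1.323, 0.26, -0.138, 1.173, 0, 1.571], TCP at [0.129, -0.509, 0.239] pointing down, gripper open.
Joint ranges: [-2.78, 2.78], [-0.83, 1.72], [-1.28, 1.37], [-1.9, 2.12], [-1.57, 1.48], [-3.14, 3.14]. Speed limits (rad/s): [2.57, 2.57, 3.14, 3.14, 3.14, 3.14].

INTERFACE

Orientations are given as a 3x3 rotation matrix whose columns are the frame's x, y, z axes.
In Python, from bench import ctrl gives the robot as it stands.
- The arm moves only by the tool jog_arm, never from a script. Its argument "targets" is a list of rows, each a list of 7 numbers: the opening, from 0 (shut) to 1 (fully open), then the shift along the tool's x, y, z in fractions of the full range, 1 being 75 cm, then the turn, a rotation vector about the tool's x, y, z in shares of pi rad (1.0 is pi rad). In form: [[jaw, tx, ty, tz, rx, ry, rz], ...]. A call has exactly 10 rows; each row is the pose to reach, as a shift and turn from the pose commanded when the call began, along the tool's axes at that moment; what a row does not reach only later rows make up. A row lasts 1/12 s, in which the tool goes at most 41.7 mm and 7.16 degrees, less where a joint would pass 70% of its speed; a pose out of reach is approached as far as the arm can. Shift and turn numbers lie between -1 and 1, and a call with a number outside is refused. A call with a gripper value outside its range is refused whole. The fingers move at their own pace and stop on an object; "grip_force" is the grip in N (left out, the last holds). Time passes only in rows, so rows that repeat a pose let the fingers close, or fill a call up. It gives the time, the measured TCP pose, the force, the opening and the grip force at its end, in the units of the state.
- ctrl.get_obs(): the state, without advancing time (a new reading comes with each control period).
- ctrl.grab_frame(name): name is "side" or "top"; returns a dict with "pixels" (400x640x3 uint8, red, green, blue), "range_z" (400x640 float32, m along the optical axis (not along the pixel's ray), 0 where there is no reading), "vertical_fov" (degrees; the focal length in pixels is half the picture's height over the tangent of half this angle, whatever the lens; pixels are square), "cx", "cy" (the principal point, pixels), "dist_coeffs" ([k1, k2, p1, p2, k3] as OpenCV has them; the pictures are not rectified), "camera_from_world" (4x4, takes a point from world to camera coordinates). Camera axes: x right, y up, looking along -z (the intrinsics and any distortion apply to the point x, -y, -z); pixel columns grow to the right and rows downward; lengths in m; the calibration is good to about 2 mm. A picture is of the moment at which its call begins.
- ctrl.sign_off(): hands the job in; it is judged then, once.
The state is a dict: "time_s": time; "joints": joint angles; "dq": joint speeds; "joint_efforts": joint torques, N m; "tcp_pos": TCP position; "ee_rot": TCP orientation; "wrist_force": force on the tool from outside, world axes, zero at the start; "moment": the same for the moment, N m; "gripper_width": opening from 0.0 (shut) to 1.0 (fully open); "gripper_force": force on a finger pad.
Only numpy, scipy, OpenCV 4.12 (cv2) and the standard library are available. Lean on these libraries where they do the work, as an engineer would, in place of code of your own. Each camera call takes 0.05 s, during which the arm holds its last target. There are 200 camera calls.

## Working session

There is one attempt and no reset: what is moved stays moved. The work goes in short steps, Python scripts to look and compute and a tool call to move; the robot and the scene stay as the last step left them, time stands still between calls to the robot, and variables do not carry over. Pictures are saved under pics/ and viewed, at most 10 in all, crops included, and the job is handed in when it is done.

Besides the shell and the picture viewer there is one more tool, called after ">>>" by a JSON object that holds its "method" and its "body", one argument or row to a line. jog_arm: Moves the arm, as the interface text tells. Its arguments: {"type":"object","properties":{"targets":{"type":"array"},"grip_force":{"type":"number"}},"required":["targets"]}

```bash
mkdir -p pics
cat > h.py <<'E'
import numpy as np, cv2, pickle
from bench import ctrl
def grab(n):
    f=ctrl.grab_frame(n); pickle.dump(f,open(f'{n}.pkl','wb')); return f
def load(n): return pickle.load(open(f'{n}.pkl','rb'))
def K(f):
    fl=200/np.tan(np.radians(f['vertical_fov'])/2)
    return np.array([[fl,0,f['cx']],[0,fl,f['cy']],[0,0,1]]),np.array(f['dist_coeffs'],float)
def cloud(f,uv=None,z=None):
    k,d=K(f)
    if uv is None:
        v,u=np.mgrid[0:400,0:640]; uv=np.stack([u,v],-1).reshape(-1,2)
    uv=np.asarray(uv,float).reshape(-1,2)
    n=cv2.undistortPoints(uv.reshape(-1,1,2),k,d).reshape(-1,2)
    r=np.c_[n[:,0],-n[:,1],-np.ones(len(n))]
    M=np.linalg.inv(f['camera_from_world']); R,t=M[:3,:3],M[:3,3]
    if z is None:
        D=f['range_z'][uv[:,1].astype(int),uv[:,0].astype(int)][:,None]
        return (r*D)@R.T+t
    w=r@R.T; s=(z-t[2])/w[:,2]; return t+w*s[:,None]
E
python3 - <<'E'
from h import *
for n in('top','side'):
    f=grab(n); cv2.imwrite(f'pics/{n}0.png',f['pixels'][:,:,::-1]); print(n,np.linalg.inv(f['camera_from_world'])[:3].round(3).tolist(),f['vertical_fov'])
print(ctrl.get_obs())
E
```

```text
top [[0.007, 0.998, -0.065, 0.555], [-1.0, 0.006, -0.022, 0.003], [-0.022, 0.065, 0.998, 0.819]] 50.11420969331993
side [[0.755, 0.472, -0.455, 0.275], [-0.655, 0.529, -0.539, -0.351], [-0.014, 0.705, 0.709, 0.546]] 57.300270457993385
{'time_s': 0.1, 'joints': array([-1.32302436e+00,  2.60606151e-01, -1.39264097e-01,  1.17268546e+00,
        2.03910114e-05,  1.57077972e+00]), 'dq': array([-0.00099523, -0.00060301,  0.00314934,  0.00103667,  0.000552  ,
        0.00020803]), 'joint_efforts': array([ 2.91730203e-04, -4.06507802e+01,  2.54528296e+01,  1.01013031e-02,
        1.52576640e-04, -1.76902407e-06]), 'tcp_pos': array([ 0.12861132, -0.50837954,  0.23854541]), 'ee_rot': array([[ 9.69457176e-01,  2.45260299e-01, -4.11709312e-04],
       [ 2.45260643e-01, -9.69455667e-01,  1.71064837e-03],
       [ 2.04202047e-05, -1.75937643e-03, -9.99998452e-01]]), 'wrist_force': array([-0.33925639, -0.13810937,  0.64153666]), 'moment': array([ 0.01217388, -0.03290866,  0.03898152]), 'gripper_force': 0.0, 'gripper_width': 1.0003225492002812}
```

View pics/top0.png

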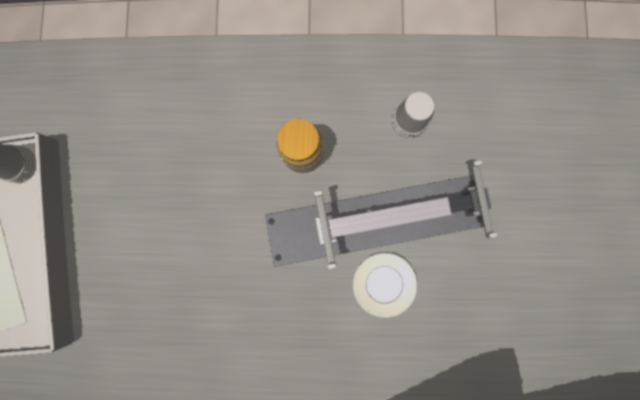

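View pics/side0.png

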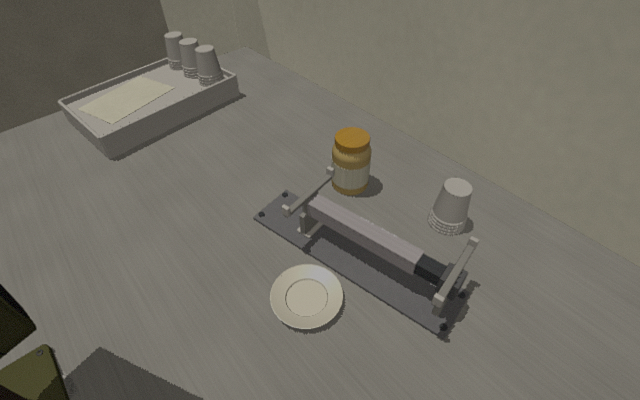

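The top view shows the tray rest running from (320,230), the free cradle, to (483,200), the fixed bracket. The dark inner tube at (460,203) sits next to the fixed one. So stand +x points left in the image (world +y), and the button is on the upper (far) side near (368,211). The jar is at (300,140), the cups at (415,115) and the saucer at (385,285).

Run:
```python
from h import *
f=load('top'); P=cloud(f); img=f['pixels'].reshape(-1,3)
v,u=np.mgrid[0:400,0:640]; u=u.ravel(); v=v.ravel()
roi=(u>255)&(u<510)&(v>150)&(v<275)
t=roi&(P[:,2]>.082)&(P[:,2]<.097)&(u>335)&(u<445)
Q=P[t]; c=Q.mean(0); w,V=np.linalg.eigh(np.cov(Q[:,:2].T)); d=V[:,1]*np.sign(V[1,1])
print('sleeve top n',t.sum(),'c',c.round(4),'dir',d.round(4),'yaw',np.degrees(np.arctan2(d[1],d[0])))
n=np.array([-d[1],d[0]])
q=(Q[:,:2]-c[:2])@n; print('width',np.percentile(q,[1,50,99]).round(4))
s=(P[:,:2]-c[:2])@d; l=(P[:,:2]-c[:2])@n
cr=roi&(P[:,2]>.104)&(P[:,2]<.13)
for m in (cr&(u<400),cr&(u>400)): print('cradle',m.sum(),P[m].mean(0).round(4),'s',np.percentile(s[m],[2,50,98]).round(4),'l',np.percentile(l[m],[2,98]).round(4))
# plate extents
pl=roi&(P[:,2]>.004)&(P[:,2]<.013); print('plate s',np.percentile(s[pl],[.5,99.5]),'l',np.percentile(l[pl],[.5,99.5]))
b=roi&(P[:,2]>.06)&(P[:,2]<.09)&(l<-.0165)&(l>-.03)&(abs(s)<.1); print('btn?',b.sum(),np.c_[P[b],u[b],v[b],s[b]].round(3)[:12].tolist())
for nm,mm in dict(jar=(u>270)&(u<330)&(v>110)&(v<175)&(P[:,2]>.115),cups=(u>385)&(u<440)&(v>85)&(v<140)&(P[:,2]>.085),sau=(u>345)&(u<425)&(v>250)&(v<320)&(P[:,2]>.005)).items(): print(nm,P[mm].mean(0).round(3),P[mm].max(0).round(3),P[mm].min(0).round(3))
c3=cv2.resize(f['pixels'][170:270,260:510],None,fx=3.2,fy=3.2,interpolation=cv2.INTER_CUBIC)
g=load('side'); c4=cv2.resize(g['pixels'][150:300,260:510],None,fx=3.2,fy=3.2,interpolation=cv2.INTER_CUBIC)[:270]
cv2.imwrite('pics/crop.png',cv2.convertScaleAbs(np.vstack([c3,c4])[:600,:,::-1],alpha=1.4))
```

```text
sleeve top n 1950 c [ 0.5815 -0.0958  0.0898] dir [-0.1985  0.9801] yaw 101.45132823800489
width [-0.0147  0.      0.0147]
cradle 379 [0.6478 0.0465 0.1201] s [0.1061 0.1234 0.1551] l [-0.1381  0.0628]
cradle 115 [ 0.6112 -0.2488  0.1126] s [-0.1633 -0.1554 -0.1495] l [-0.0641  0.0657]
plate s [-0.17942622  0.22037612] l [-0.05067894  0.10421552]
btn? 12 [[0.595, -0.059, 0.077, 368.0, 209.0, 0.033], [0.595, -0.061, 0.077, 369.0, 209.0, 0.031], [0.595, -0.063, 0.078, 370.0, 209.0, 0.03], [0.594, -0.058, 0.076, 367.0, 210.0, 0.035], [0.594, -0.059, 0.078, 368.0, 210.0, 0.033], [0.594, -0.061, 0.079, 369.0, 210.0, 0.032], [0.594, -0.063, 0.08, 370.0, 210.0, 0.03], [0.594, -0.065, 0.078, 371.0, 210.0, 0.028], [0.592, -0.058, 0.076, 367.0, 211.0, 0.035], [0.592, -0.059, 0.079, 368.0, 211.0, 0.034], [0.592, -0.061, 0.081, 369.0, 211.0, 0.032], [0.592, -0.063, 0.081, 370.0, 211.0, 0.031]]
jar [0.705 0.059 0.133] [0.741 0.095 0.819] [0.555 0.003 0.115]
cups [ 0.769 -0.143  0.105] [0.798 0.003 0.819] [ 0.555 -0.171  0.085]
sau [ 0.458 -0.095  0.02 ] [0.555 0.003 0.819] [ 0.4   -0.155  0.005]
```

View pics/crop.png

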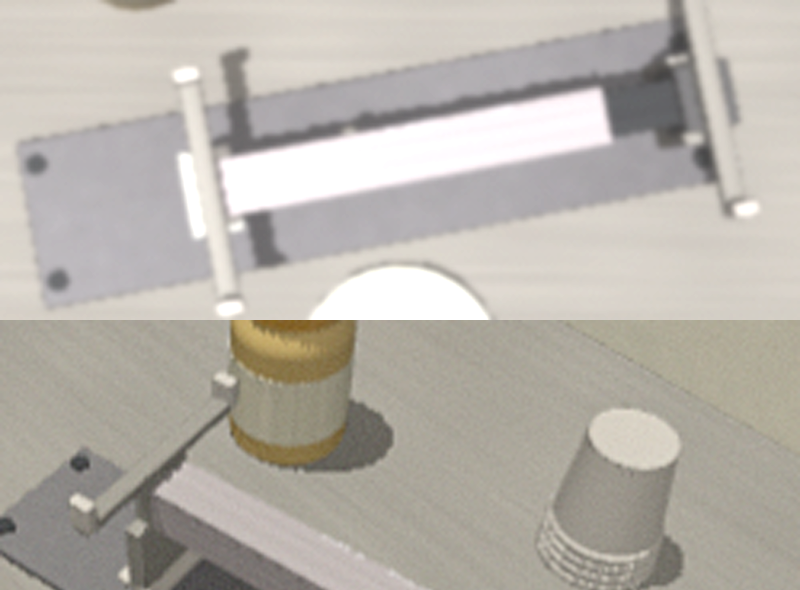

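The crop shows the button nub at crop (348,130), which is full-image (369,211), on the far side of the sleeve. The free cradle is at the left and the dark inner tube is next to the fixed bracket at the right. I'll refine the axis and work out the move.

Run:
```python
from h import *
from scipy.spatial.transform import Rotation as Ro
f=load('top'); P=cloud(f); v,u=np.mgrid[0:400,0:640]; u=u.ravel(); v=v.ravel()
d=np.array([-.1985,.9801]); c=np.array([.5815,-.0958])
m=(u>320)&(u<470)&(v>170)&(v<250)&(P[:,2]>.08)&(P[:,2]<.098)
for it in range(3):
    n=np.array([-d[1],d[0]]); s=(P[:,:2]-c)@d; l=(P[:,:2]-c)@n
    S=[];L=[];W=[]
    for a in np.arange(-.085,.09,.01):
        k=m&(abs(s-a)<.005)&(abs(l)<.022)
        lo,hi=np.percentile(l[k],[3,97]); S.append(a);L.append((lo+hi)/2);W.append(hi-lo)
    p=np.polyfit(S,L,1); d=d+p[0]*n; d/=np.linalg.norm(d); c=c+n*p[1]
print('yaw',np.degrees(np.arctan2(d[1],d[0])),'W',np.mean(W),'resid',np.std(np.array(L)-np.polyval(p,S)))
n=np.array([-d[1],d[0]]);s=(P[:,:2]-c)@d; l=(P[:,:2]-c)@n
k=m&(abs(l)<.01); print('sleeve s range',s[k].min(),s[k].max())
b=(u>355)&(u<382)&(v>200)&(v<218)&(l<-.0165)&(l>-.024)&(P[:,2]>.05); print('button s',np.percentile(s[b],[5,50,95]),P[b].mean(0))
cr=(P[:,2]>.11)&(P[:,2]<.122)&(abs(l)<.07)&(s>-.2)
for q in (cr&(s<0),cr&(s>.09)&(s<.13)): print('cradle s',s[q].mean(),l[q].min(),l[q].max())
sb=.033; t=np.r_[c+sb*d,.064]; print('target',t)
o=ctrl.get_obs(); R=o['ee_rot']; T=np.c_[np.r_[d,0],np.r_[-n,0],[0,0,-1]]
print(np.linalg.det(T)); np.save('T.npy',T)
print('shift cm',100*R.T@(t-o['tcp_pos']),'turn',Ro.from_matrix(R.T@T).as_rotvec())
```

```text
yaw 101.12194354548872 W 0.02798773795809419 resid 0.00019488023873086334
sleeve s range -0.14115875665378597 0.10659580298458583
button s [0.02903646 0.03236951 0.03518735] [ 0.59360354 -0.06056743  0.07800535]
cradle s -0.15640188429012805 -0.06564901341709124 0.06523074597350977
cradle s 0.11266062297333382 -0.06510580050185462 0.06495129461338099
target [ 0.57513775 -0.06341908  0.064     ]
1.0
shift cm [ 54.20159753 -32.15471411  17.51224691] turn [-1.39273198e-03 -1.35093980e-03 -1.51712188e+00]
```

The manual's scale: shifts go in shares of 75 cm and turns go in shares of pi rad. Converting my numbers, 54.2 cm / 75 = 0.7227, -32.15 cm / 75 = -0.4287, -1.517 rad / 3.1416 = -0.4829.

>>> {"method": "jog_arm", "body": {
  "targets": [
    [1,0.7227,-0.4287,0.08,0,0,-0.4829],
    [1,0.7227,-0.4287,0.08,0,0,-0.4829],
    [1,0.7227,-0.4287,0.08,0,0,-0.4829],
    [1,0.7227,-0.4287,0.08,0,0,-0.4829],
    [1,0.7227,-0.4287,0.08,0,0,-0.4829],
    [1,0.7227,-0.4287,0.08,0,0,-0.4829],
    [1,0.7227,-0.4287,0.08,0,0,-0.4829],
    [1,0.7227,-0.4287,0.08,0,0,-0.4829],
    [1,0.7227,-0.4287,0.08,0,0,-0.4829],
    [1,0.7227,-0.4287,0.08,0,0,-0.4829]
  ],
  "grip_force": 40
}}

```text
time_s: 0.93
tcp_pos: [0.4235, -0.2144, 0.1994]
ee_rot: [[0.067, 0.998, -0.0], [0.998, -0.067, 0.0], [0.0, -0.0, -1.0]]
wrist_force: [1.0, -1.5, 0.9]
gripper_width: 0.999
gripper_force: 0.0
```

```bash
cat > go.py <<'E'
from h import *
from scipy.spatial.transform import Rotation as Ro
T=np.load('T.npy')
def rel(t):
    o=ctrl.get_obs(); R=o['ee_rot']
    print('shift cm',(100*R.T@(np.array(t)-o['tcp_pos'])).round(2),'turn',Ro.from_matrix(R.T@T).as_rotvec().round(4),o['wrist_force'].round(2),o['gripper_width'])
E
python3 -c "
from go import *
rel([.5752,-.0639,.064])"
```

```text
shift cm [16.03 14.14 13.54] turn [-4.000e-04 -1.000e-04 -2.609e-01] [ 1.   -1.51  0.94] 0.9988845510422026
```

To row units: 16 cm / 75 = 0.2133, 14.1 cm / 75 = 0.188, -0.261 rad / 3.1416 = -0.0831.

>>> {"method": "jog_arm", "body": {
  "targets": [
    [1,0.2133,0.188,0.04,0,0,-0.0831],
    [1,0.2133,0.188,0.04,0,0,-0.0831],
    [1,0.2133,0.188,0.04,0,0,-0.0831],
    [1,0.2133,0.188,0.04,0,0,-0.0831],
    [1,0.2133,0.188,0.04,0,0,-0.0831],
    [1,0.2133,0.188,0.04,0,0,-0.0831],
    [1,0.2133,0.188,0.04,0,0,-0.0831],
    [1,0.2133,0.188,0.04,0,0,-0.0831],
    [1,0.2133,0.188,0.04,0,0,-0.0831],
    [1,0.2133,0.188,0.04,0,0,-0.0831]
  ]
}}

```text
time_s: 1.77
tcp_pos: [0.5738, -0.0683, 0.1701]
ee_rot: [[-0.185, 0.983, -0.001], [0.983, 0.185, -0.0], [-0.0, -0.001, -1.0]]
wrist_force: [-0.5, -0.2, 1.0]
gripper_width: 0.999
gripper_force: 0.0
```

```bash
python3 -c "
from go import *
rel([.5752,-.0639,.064])"
```

```text
shift cm [ 0.4   0.22 10.61] turn [-0.0007  0.0001 -0.008 ] [-0.52 -0.16  1.  ] 0.9990560647726395
```

To row units: 10.6 cm / 75 = 0.1413, 9.5 cm / 75 = 0.1267, -0.008 rad / 3.1416 = -0.0025.

>>> {"method": "jog_arm", "body": {
  "targets": [
    [1,0.0053,0.0027,0,0,0,-0.0025],
    [1,0.0053,0.0027,0.04,0,0,-0.0025],
    [1,0.0053,0.0027,0.08,0,0,-0.0025],
    [1,0.0053,0.0027,0.1067,0,0,-0.0025],
    [1,0.0053,0.0027,0.1267,0,0,-0.0025],
    [1,0.0053,0.0027,0.1413,0,0,-0.0025],
    [1,0.0053,0.0027,0.1413,0,0,-0.0025],
    [1,0.0053,0.0027,0.1413,0,0,-0.0025],
    [1,0.0053,0.0027,0.1413,0,0,-0.0025],
    [1,0.0053,0.0027,0.1413,0,0,-0.0025]
  ]
}}

```text
time_s: 2.6
tcp_pos: [0.5771, -0.063, 0.0652]
ee_rot: [[-0.194, 0.981, 0.002], [0.981, 0.194, -0.0], [-0.001, 0.002, -1.0]]
wrist_force: [-0.1, -0.1, 0.4]
gripper_width: 1.001
gripper_force: 0.0
```

```bash
python3 -c "
from go import *
rel([.5752,-.0639,.064])
f=grab('top'); cv2.imwrite('pics/t1.png',cv2.resize(f['pixels'][120:280,240:520,::-1],None,fx=2.5,fy=2.5))"
```

```text
shift cm [-0.05 -0.21  0.11] turn [0.0023 0.0007 0.0015] [-0.1  -0.06  0.41] 1.001275120193266
```

View pics/t1.png

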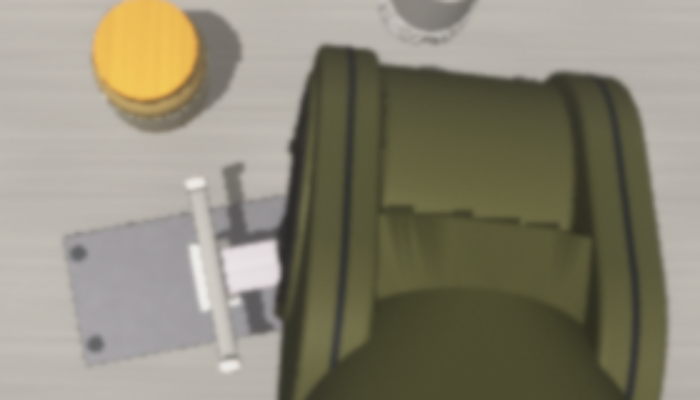

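The arm covers the tube; only the free cradle at (210,270) and the jar at (150,60) are visible, both in place. I'll centre the tool and squeeze.

To row units: -0.2 cm / 75 = -0.0027, -0.05 cm / 75 = -0.0007.

>>> {"method": "jog_arm", "body": {
  "targets": [
    [1,-0.0007,-0.0027,0.0013,0,0,0],
    [0.6,-0.0007,-0.0027,0.0013,0,0,0],
    [0.45,-0.0007,-0.0027,0.0013,0,0,0],
    [0,-0.0007,-0.0027,0.0013,0,0,0],
    [0,-0.0007,-0.0027,0.0013,0,0,0],
    [0,-0.0007,-0.0027,0.0013,0,0,0],
    [0,-0.0007,-0.0027,0.0013,0,0,0],
    [0,-0.0007,-0.0027,0.0013,0,0,0],
    [0,-0.0007,-0.0027,0.0013,0,0,0],
    [0,-0.0007,-0.0027,0.0013,0,0,0]
  ],
  "grip_force": 40
}}

```text
time_s: 3.48
tcp_pos: [0.5751, -0.0635, 0.0634]
ee_rot: [[-0.195, 0.981, 0.002], [0.981, 0.195, 0.0], [-0.0, 0.002, -1.0]]
wrist_force: [0.4, 0.8, 5.8]
gripper_width: 0.346
gripper_force: 41.1
```

```bash
python3 -c "
from go import *
rel([.5752,-.0639,.064]);o=ctrl.get_obs();print(o['gripper_force'],T.T@o['wrist_force'],o['gripper_width']*85)"
```

```text
shift cm [-0.04  0.   -0.06] turn [0.0016 0.0002 0.0018] [0.43 0.82 5.77] 0.34627628461282106
41.089437366463244 [ 0.72107914  0.5834769  -5.76870298] 29.43348419208979
```

Opening is 29.4 mm, so the button is flush. Starting a gentle draw.

To row units: 0.9 cm / 75 = 0.012, 0.8 cm / 75 = 0.0107.

>>> {"method": "jog_arm", "body": {
  "targets": [
    [0,0.0007,0,0,0,0,0],
    [0,0.0013,0,0,0,0,0],
    [0,0.0027,0,0,0,0,0],
    [0,0.004,0,0,0,0,0],
    [0,0.0053,0,0,0,0,0],
    [0,0.0067,0,0,0,0,0],
    [0,0.008,0,0,0,0,0],
    [0,0.0093,0,0,0,0,0],
    [0,0.0107,0,0,0,0,0],
    [0,0.012,0,0,0,0,0]
  ]
}}

```text
time_s: 4.32
tcp_pos: [0.5741, -0.0584, 0.0634]
ee_rot: [[-0.193, 0.981, 0.003], [0.981, 0.193, -0.008], [-0.008, 0.001, -1.0]]
wrist_force: [2.3, -10.3, 3.8]
gripper_width: 0.345
gripper_force: 40.3
```

```bash
cat > st.py <<'E'
from go import *
o=ctrl.get_obs(); p=T.T@(o['tcp_pos']-[.5751,-.0635,.0634])
print('tool x mm',(1000*p).round(2),'F tool',(T.T@o['wrist_force']).round(2),'w',round(o['gripper_width']*85,2),o['gripper_force'],'t',o['time_s'])
E
python3 st.py
```

```text
tool x mm [ 5.14  0.03 -0.04] F tool [-10.51   0.24  -3.83] w 29.36 40.28528921306133 t 4.3167
```

To row units: 1 cm / 75 = 0.0133, 0.9 cm / 75 = 0.012.

>>> {"method": "jog_arm", "body": {
  "targets": [
    [0,0.0013,0,0,0,0,0],
    [0,0.0027,0,0,0,0,0],
    [0,0.004,0,0,0,0,0],
    [0,0.0053,0,0,0,0,0],
    [0,0.0067,0,0,0,0,0],
    [0,0.008,0,0,0,0,0],
    [0,0.0093,0,0,0,0,0],
    [0,0.0107,0,0,0,0,0],
    [0,0.012,0,0,0,0,0],
    [0,0.0133,0,0,0,0,0]
  ]
}}

```text
time_s: 5.15
tcp_pos: [0.572, -0.0473, 0.0634]
ee_rot: [[-0.193, 0.981, 0.002], [0.981, 0.193, -0.005], [-0.005, 0.001, -1.0]]
wrist_force: [2.3, -7.3, 5.9]
gripper_width: 0.349
gripper_force: 40.5
```

```bash
python3 st.py
```

```text
tool x mm [16.49  0.05 -0.05] F tool [-7.6   0.84 -5.86] w 29.67 40.51232909783721 t 5.15
```

>>> {"method": "jog_arm", "body": {
  "targets": [
    [0,0.0027,0,0,0,0,0],
    [0,0.0053,0,0,0,0,0],
    [0,0.008,0,0,0,0,0],
    [0,0.0107,0,0,0,0,0],
    [0,0.0133,0,0,0,0,0],
    [0,0.016,0,0,0,0,0],
    [0,0.0187,0,0,0,0,0],
    [0,0.0213,0,0,0,0,0],
    [0,0.024,0,0,0,0,0],
    [0,0.0267,0,0,0,0,0]
  ]
}}

```text
time_s: 5.98
tcp_pos: [0.5681, -0.0276, 0.0635]
ee_rot: [[-0.193, 0.981, 0.003], [0.981, 0.193, -0.005], [-0.005, 0.002, -1.0]]
wrist_force: [2.3, -7.2, 4.7]
gripper_width: 0.349
gripper_force: 40.4
```

```bash
python3 st.py
python3 - <<'E'
from h import *
from go import T
f=grab('top'); P=cloud(f); d=T[:2,0]; n=-T[:2,1]
c=np.array([.5752,-.0639])
s=(P[:,:2]-c)@d; l=(P[:,:2]-c)@n
q=(P[:,2]>.108)&(P[:,2]<.122)&(abs(l)<.07)&(s>.075)&(s<.16); print('cradle s rel button',s[q].mean(),l[q].min(),l[q].max(),q.sum())
E
```

```text
tool x mm [36.54  0.08 -0.06] F tool [-7.46  0.87 -4.67] w 29.67 40.3799432516098 t 5.9833
cradle s rel button 0.11655304254396026 -0.06493095086716758 -0.05705355861336107 40
```

No slip: the cradle moved 36 mm along with the hand. Now feeling for the hole in small steps.

To row units: 0.3 cm / 75 = 0.004, 0.06 cm / 75 = 0.0008.

>>> {"method": "jog_arm", "body": {
  "targets": [
    [0,0.0004,0,0,0,0,0],
    [0,0.0008,0,0,0,0,0],
    [0,0.0012,0,0,0,0,0],
    [0,0.0016,0,0,0,0,0],
    [0,0.002,0,0,0,0,0],
    [0,0.0024,0,0,0,0,0],
    [0,0.0028,0,0,0,0,0],
    [0,0.0032,0,0,0,0,0],
    [0,0.0036,0,0,0,0,0],
    [0,0.004,0,0,0,0,0]
  ]
}}

```text
time_s: 6.87
tcp_pos: [0.5675, -0.0246, 0.0635]
ee_rot: [[-0.194, 0.981, 0.003], [0.981, 0.194, -0.005], [-0.005, 0.002, -1.0]]
wrist_force: [2.1, -6.4, 4.1]
gripper_width: 0.345
gripper_force: 40.3
```

```bash
python3 st.py
```

```text
tool x mm [39.59  0.08 -0.06] F tool [-6.71  0.85 -4.07] w 29.37 40.348225962370634 t 6.8667
```

To row units: 0.2 cm / 75 = 0.0027, 0.08 cm / 75 = 0.0011.

>>> {"method": "jog_arm", "body": {
  "targets": [
    [0,0.0003,0,0,0,0,0],
    [0,0.0005,0,0,0,0,0],
    [0,0.0008,0,0,0,0,0],
    [0,0.0011,0,0,0,0,0],
    [0,0.0013,0,0,0,0,0],
    [0,0.0016,0,0,0,0,0],
    [0,0.0019,0,0,0,0,0],
    [0,0.0021,0,0,0,0,0],
    [0,0.0024,0,0,0,0,0],
    [0,0.0027,0,0,0,0,0]
  ]
}}

```text
time_s: 7.7
tcp_pos: [0.5671, -0.0227, 0.0635]
ee_rot: [[-0.194, 0.981, 0.003], [0.981, 0.194, -0.005], [-0.005, 0.002, -1.0]]
wrist_force: [1.7, -5.2, 4.4]
gripper_width: 0.344
gripper_force: 40.3
```

To row units: 0.15 cm / 75 = 0.002, 0.14 cm / 75 = 0.0019.

>>> {"method": "jog_arm", "body": {
  "targets": [
    [0,0.0003,0,0,0,0,0],
    [0,0.0004,0,0,0,0,0],
    [0,0.0007,0,0,0,0,0],
    [0,0.0008,0,0,0,0,0],
    [0,0.0011,0,0,0,0,0],
    [0,0.0012,0,0,0,0,0],
    [0,0.0015,0,0,0,0,0],
    [0,0.0016,0,0,0,0,0],
    [0,0.0019,0,0,0,0,0],
    [0,0.002,0,0,0,0,0]
  ]
}}

```text
time_s: 8.53
tcp_pos: [0.5668, -0.0212, 0.0635]
ee_rot: [[-0.194, 0.981, 0.003], [0.981, 0.194, -0.005], [-0.005, 0.002, -1.0]]
wrist_force: [2.0, -6.4, 5.0]
gripper_width: 0.346
gripper_force: 40.3
```

To row units: 0.2 cm / 75 = 0.0027, 0.18 cm / 75 = 0.0024.

>>> {"method": "jog_arm", "body": {
  "targets": [
    [0,0.0003,0,0,0,0,0],
    [0,0.0005,0,0,0,0,0],
    [0,0.0008,0,0,0,0,0],
    [0,0.0011,0,0,0,0,0],
    [0,0.0013,0,0,0,0,0],
    [0,0.0016,0,0,0,0,0],
    [0,0.0019,0,0,0,0,0],
    [0,0.0021,0,0,0,0,0],
    [0,0.0024,0,0,0,0,0],
    [0,0.0027,0,0,0,0,0]
  ]
}}

```text
time_s: 9.37
tcp_pos: [0.5665, -0.0192, 0.0635]
ee_rot: [[-0.194, 0.981, 0.003], [0.981, 0.194, -0.005], [-0.005, 0.002, -1.0]]
wrist_force: [1.8, -6.1, 4.6]
gripper_width: 0.343
gripper_force: 40.4
```

To row units: 0.2 cm / 75 = 0.0027, 0.18 cm / 75 = 0.0024.

>>> {"method": "jog_arm", "body": {
  "targets": [
    [0,0.0003,0,0,0,0,0],
    [0,0.0005,0,0,0,0,0],
    [0,0.0008,0,0,0,0,0],
    [0,0.0011,0,0,0,0,0],
    [0,0.0013,0,0,0,0,0],
    [0,0.0016,0,0,0,0,0],
    [0,0.0019,0,0,0,0,0],
    [0,0.0021,0,0,0,0,0],
    [0,0.0024,0,0,0,0,0],
    [0,0.0027,0,0,0,0,0]
  ]
}}

```text
time_s: 10.2
tcp_pos: [0.566, -0.0167, 0.0635]
ee_rot: [[-0.194, 0.981, 0.002], [0.981, 0.194, -0.003], [-0.004, 0.002, -1.0]]
wrist_force: [2.0, -4.0, 4.3]
gripper_width: 0.346
gripper_force: 40.5
```

The pull has eased and the sleeve ran ahead by 0.5 mm, so the button is probably entering the hole. Smaller steps now.

To row units: 0.1 cm / 75 = 0.0013, 0.09 cm / 75 = 0.0012.

>>> {"method": "jog_arm", "body": {
  "targets": [
    [0,0.0001,0,0,0,0,0],
    [0,0.0003,0,0,0,0,0],
    [0,0.0004,0,0,0,0,0],
    [0,0.0005,0,0,0,0,0],
    [0,0.0007,0,0,0,0,0],
    [0,0.0008,0,0,0,0,0],
    [0,0.0009,0,0,0,0,0],
    [0,0.0011,0,0,0,0,0],
    [0,0.0012,0,0,0,0,0],
    [0,0.0013,0,0,0,0,0]
  ]
}}

```text
time_s: 11.03
tcp_pos: [0.5657, -0.0152, 0.0635]
ee_rot: [[-0.194, 0.981, 0.002], [0.981, 0.194, -0.003], [-0.003, 0.002, -1.0]]
wrist_force: [1.3, -3.5, 5.0]
gripper_width: 0.347
gripper_force: 40.5
```

To row units: 0.1 cm / 75 = 0.0013, 0.09 cm / 75 = 0.0012.

>>> {"method": "jog_arm", "body": {
  "targets": [
    [0,0.0001,0,0,0,0,0],
    [0,0.0003,0,0,0,0,0],
    [0,0.0004,0,0,0,0,0],
    [0,0.0005,0,0,0,0,0],
    [0,0.0007,0,0,0,0,0],
    [0,0.0008,0,0,0,0,0],
    [0,0.0009,0,0,0,0,0],
    [0,0.0011,0,0,0,0,0],
    [0,0.0012,0,0,0,0,0],
    [0,0.0013,0,0,0,0,0]
  ]
}}

```text
time_s: 11.87
tcp_pos: [0.5654, -0.0137, 0.0635]
ee_rot: [[-0.194, 0.981, 0.002], [0.981, 0.194, -0.001], [-0.002, 0.002, -1.0]]
wrist_force: [1.8, -1.2, 5.8]
gripper_width: 0.349
gripper_force: 40.6
```

```bash
python3 st.py
```

```text
tool x mm [50.78  0.06 -0.06] F tool [-1.53  1.51 -5.79] w 29.64 40.55738705210388 t 11.8667
```

To row units: 0.1 cm / 75 = 0.0013, 0.06 cm / 75 = 0.0008.

>>> {"method": "jog_arm", "body": {
  "targets": [
    [0,0.0001,0,0,0,0,0],
    [0,0.0003,0,0,0,0,0],
    [0,0.0004,0,0,0,0,0],
    [0,0.0005,0,0,0,0,0],
    [0,0.0007,0,0,0,0,0],
    [0,0.0008,0,0,0,0,0],
    [0,0.0009,0,0,0,0,0],
    [0,0.0011,0,0,0,0,0],
    [0,0.0012,0,0,0,0,0],
    [0,0.0013,0,0,0,0,0]
  ]
}}

```text
time_s: 12.7
tcp_pos: [0.5653, -0.0133, 0.0635]
ee_rot: [[-0.194, 0.981, 0.002], [0.981, 0.194, -0.003], [-0.003, 0.002, -1.0]]
wrist_force: [2.1, -4.5, 5.1]
gripper_width: 0.344
gripper_force: 40.4
```

To row units: 0.08 cm / 75 = 0.0011, 0.07 cm / 75 = 0.0009.

>>> {"method": "jog_arm", "body": {
  "targets": [
    [0,0.0001,0,0,0,0,0],
    [0,0.0003,0,0,0,0,0],
    [0,0.0004,0,0,0,0,0],
    [0,0.0005,0,0,0,0,0],
    [0,0.0007,0,0,0,0,0],
    [0,0.0008,0,0,0,0,0],
    [0,0.0009,0,0,0,0,0],
    [0,0.0011,0,0,0,0,0],
    [0,0.0011,0,0,0,0,0],
    [0,0.0011,0,0,0,0,0]
  ]
}}

```text
time_s: 13.53
tcp_pos: [0.5652, -0.0129, 0.0634]
ee_rot: [[-0.194, 0.981, 0.002], [0.981, 0.194, -0.003], [-0.004, 0.002, -1.0]]
wrist_force: [1.5, -5.7, 5.3]
gripper_width: 0.348
gripper_force: 40.4
```

```bash
python3 st.py
```

```text
tool x mm [ 5.159e+01  6.000e-02 -5.000e-02] F tool [-5.94  0.39 -5.28] w 29.62 40.402423180639744 t 13.5333
```

To row units: 0.08 cm / 75 = 0.0011, 0.07 cm / 75 = 0.0009.

>>> {"method": "jog_arm", "body": {
  "targets": [
    [0,0.0001,0,0,0,0,0],
    [0,0.0003,0,0,0,0,0],
    [0,0.0004,0,0,0,0,0],
    [0,0.0005,0,0,0,0,0],
    [0,0.0007,0,0,0,0,0],
    [0,0.0008,0,0,0,0,0],
    [0,0.0009,0,0,0,0,0],
    [0,0.0011,0,0,0,0,0],
    [0,0.0011,0,0,0,0,0],
    [0,0.0011,0,0,0,0,0]
  ]
}}

```text
time_s: 14.37
tcp_pos: [0.5651, -0.0121, 0.0635]
ee_rot: [[-0.194, 0.981, 0.002], [0.981, 0.194, -0.003], [-0.004, 0.002, -1.0]]
wrist_force: [1.9, -4.0, 5.2]
gripper_width: 0.345
gripper_force: 40.4
```

```bash
python3 st.py
```

```text
tool x mm [52.38  0.07 -0.06] F tool [-4.31  1.09 -5.21] w 29.37 40.40502168238163 t 14.3667
```

To row units: 0.08 cm / 75 = 0.0011, 0.07 cm / 75 = 0.0009.

>>> {"method": "jog_arm", "body": {
  "targets": [
    [0,0.0001,0,0,0,0,0],
    [0,0.0003,0,0,0,0,0],
    [0,0.0004,0,0,0,0,0],
    [0,0.0005,0,0,0,0,0],
    [0,0.0007,0,0,0,0,0],
    [0,0.0008,0,0,0,0,0],
    [0,0.0009,0,0,0,0,0],
    [0,0.0011,0,0,0,0,0],
    [0,0.0011,0,0,0,0,0],
    [0,0.0011,0,0,0,0,0]
  ]
}}

```text
time_s: 15.2
tcp_pos: [0.5649, -0.0113, 0.0634]
ee_rot: [[-0.194, 0.981, 0.002], [0.981, 0.194, -0.003], [-0.004, 0.002, -1.0]]
wrist_force: [1.9, -4.7, 5.5]
gripper_width: 0.348
gripper_force: 40.4
```

```bash
python3 st.py
```

```text
tool x mm [ 5.32e+01  5.00e-02 -5.00e-02] F tool [-4.93  0.97 -5.53] w 29.58 40.40485309436917 t 15.2
```

>>> {"method": "jog_arm", "body": {
  "targets": [
    [0,0.0001,0,0,0,0,0],
    [0,0.0003,0,0,0,0,0],
    [0,0.0004,0,0,0,0,0],
    [0,0.0005,0,0,0,0,0],
    [0,0.0007,0,0,0,0,0],
    [0,0.0008,0,0,0,0,0],
    [0,0.0009,0,0,0,0,0],
    [0,0.0011,0,0,0,0,0],
    [0,0.0011,0,0,0,0,0],
    [0,0.0011,0,0,0,0,0]
  ]
}}

```text
time_s: 16.03
tcp_pos: [0.5648, -0.0109, 0.0634]
ee_rot: [[-0.194, 0.981, 0.003], [0.981, 0.194, -0.004], [-0.005, 0.002, -1.0]]
wrist_force: [2.7, -5.4, 5.6]
gripper_width: 0.344
gripper_force: 40.4
```

```bash
python3 st.py
```

```text
tool x mm [ 5.357e+01  7.000e-02 -5.000e-02] F tool [-5.79  1.61 -5.64] w 29.28 40.37652103230357 t 16.0333
```

To row units: 0.08 cm / 75 = 0.0011, 0.07 cm / 75 = 0.0009.

>>> {"method": "jog_arm", "body": {
  "targets": [
    [0,0.0001,0,0,0,0,0],
    [0,0.0003,0,0,0,0,0],
    [0,0.0004,0,0,0,0,0],
    [0,0.0005,0,0,0,0,0],
    [0,0.0007,0,0,0,0,0],
    [0,0.0008,0,0,0,0,0],
    [0,0.0009,0,0,0,0,0],
    [0,0.0011,0,0,0,0,0],
    [0,0.0011,0,0,0,0,0],
    [0,0.0011,0,0,0,0,0]
  ]
}}

```text
time_s: 16.87
tcp_pos: [0.5648, -0.0107, 0.0635]
ee_rot: [[-0.193, 0.981, 0.003], [0.981, 0.193, -0.005], [-0.006, 0.002, -1.0]]
wrist_force: [2.7, -7.0, 5.4]
gripper_width: 0.343
gripper_force: 40.3
```

```bash
python3 st.py
```

```text
tool x mm [53.82  0.06 -0.06] F tool [-7.41  1.29 -5.36] w 29.14 40.32857397571206 t 16.8667
```

The sleeve is stopped: 0.8 mm commanded gave 0.25 mm and the pull rose to 7.4 N. I'll relax the pull, then let go.

To row units: -0.26 cm / 75 = -0.0035, -0.24 cm / 75 = -0.0032.

>>> {"method": "jog_arm", "body": {
  "targets": [
    [0,-0.0011,0,0,0,0,0],
    [0,-0.0021,0,0,0,0,0],
    [0,-0.0032,0,0,0,0,0],
    [0,-0.0035,0,0,0,0,0],
    [0,-0.0035,0,0,0,0,0],
    [0.6,-0.0035,0,0,0,0,0],
    [1,-0.0035,0,0,0,0,0],
    [1,-0.0035,0,0,0,0,0],
    [1,-0.0035,0,0,0,0,0],
    [1,-0.0035,0,0,0,0,0]
  ]
}}

```text
time_s: 17.7
tcp_pos: [0.5633, -0.0107, 0.0623]
ee_rot: [[-0.195, 0.981, -0.001], [0.981, 0.195, 0.0], [0.0, -0.001, -1.0]]
wrist_force: [-0.2, 0.3, -0.4]
gripper_width: 0.995
gripper_force: 0.0
```

```bash
python3 st.py
```

```text
tool x mm [54.11 -1.42  1.08] F tool [ 0.38 -0.15  0.43] w 84.57 0.0 t 17.7
```

Open and touching nothing. I'll lift and move back towards the robot to look.

To row units: -20 cm / 75 = -0.2667, -16 cm / 75 = -0.2133.

>>> {"method": "jog_arm", "body": {
  "targets": [
    [1,0,0,-0.0267,0,0,0],
    [1,0,0,-0.0667,0,0,0],
    [1,0,0,-0.1067,0,0,0],
    [1,0,0,-0.1467,0,0,0],
    [1,0,0,-0.1867,0,0,0],
    [1,0,-0.0533,-0.2133,0,0,0],
    [1,0,-0.1067,-0.2133,0,0,0],
    [1,0,-0.16,-0.2133,0,0,0],
    [1,0,-0.2133,-0.2133,0,0,0],
    [1,0,-0.2667,-0.2133,0,0,0]
  ]
}}

```text
time_s: 18.53
tcp_pos: [0.3656, -0.0498, 0.2226]
ee_rot: [[-0.195, 0.981, -0.0], [0.981, 0.195, -0.0], [-0.0, -0.0, -1.0]]
wrist_force: [0.0, -0.6, 1.4]
gripper_width: 1.001
gripper_force: 0.0
```

Run:
```python
from h import *
from go import T
f=grab('top'); P=cloud(f); d=T[:2,0]; n=-T[:2,1]
c=np.array([.5752,-.0639])
s=(P[:,:2]-c)@d; l=(P[:,:2]-c)@n
q=(P[:,2]>.11)&(P[:,2]<.122)&(abs(l)<.07)&(s>.075)&(s<.16); print('cradle s',s[q].mean(),l[q].min(),l[q].max(),q.sum())
b=(l<-.0165)&(l>-.024)&(P[:,2]>.06)&(P[:,2]<.09)&(s>-.1)&(s<.1); print('btn',b.sum(),s[b].round(3),l[b].min() if b.any() else 0)
cv2.imwrite('pics/t2.png',cv2.resize(f['pixels'][180:260,260:460,::-1],None,fx=4,fy=4,interpolation=cv2.INTER_CUBIC))
```

```text
cradle s 0.13370968234956038 -0.06470174251448266 0.06466099351427533 84
btn 12 [ 0.001 -0.001 -0.003  0.003  0.001 -0.001 -0.002 -0.004  0.003  0.001
 -0.    -0.002] -0.020674851669124375
```

View pics/t2.png

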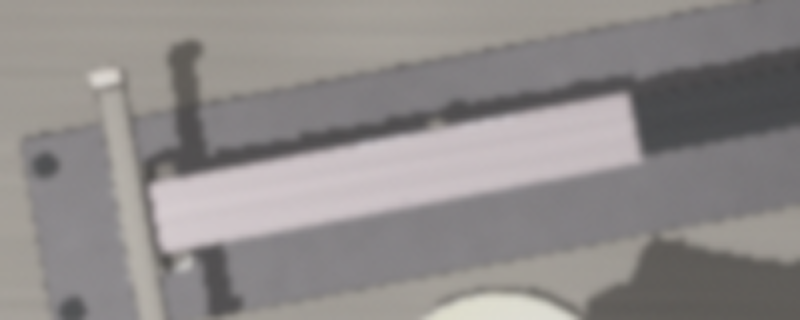

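The button is out again at (436,123), with the same 12 depth pixels and reaching the same 20.7 mm from the axis as before. The sleeve and cradle have moved out by about 53.5 mm, and the saucer is in place. Handing in.

```bash
python3 -c "
from bench import ctrl
print(ctrl.sign_off())"
```

```text
the job is handed in; nothing more can be done
None
```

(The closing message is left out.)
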